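# Find the high spot of an eccentric shaft with a plunger indicator

### The arm

A 7-joint arm with a two-finger parallel gripper is mounted at the origin on a cart in front of the work surface, level with it; the furniture and walls round the work are solid. World frame = base frame: x ahead of the robot, y to its left, z up, the work surface at z = 0. Lengths are in m, angles in rad, forces in N, time in s.
With the tool pointing down it reaches from about 0.425 to 1.025 m from the base axis. Payload 3.6 kg.
Tool frame: the origin (TCP) lies midway between the tips of the shut fingers; the grasp point (between the pads) lies 19 mm behind it; z points along the fingers, y is the line along which they close (so a half turn about z gives the same grasp; the last joint's range is limited). The gripper opens to 85 mm and grips with 20 to 120 N. Pads are 22 mm wide; open, the fingers measure 114 mm over their backs; the gripper's body (76 mm by 85 mm) begins 54 mm behind the grasp point. The pads swing forward as they close: fully open they stand 13 mm farther back than shut.
Start: joints at [-1.409, 0.591, 0.048, 1.609, -0.033, 0.943, -0.034], TCP at [0.183, 0.701, 0.231] pointing down, gripper open.
Joint ranges: [-2.69, 2.69], [-0.47, 2.24], [-1.27, 1.36], [0.19, 2.51], [-1.53, 4.68], [0.08, 2.07], [-3.09, 3.09]. Speed limits (rad/s): [2.57, 2.57, 3.14, 3.14, 3.14, 3.14, 3.14].

### API

Orientations are given as a unit quaternion [x, y, z, w].
In Python, from bench import read_state, cams, ctrl gives the robot as it stands.
- The arm moves only by the shell command python3 -m inch 'ROWS'. ROWS is a JSON object whose one key "commands" holds a list of rows, each an object with "linear": the shift along the tool's x, y, z in units of 40 mm (1.0 is 40 mm), a list of three; "twist": the turn, a rotation vector about the tool's x, y, z in units of 6 degrees (1.0 is 6 degrees), a list of three; "gripper": the opening, from 0 (shut) to 1 (fully open). A call has 1 to 8 rows; each row shifts and turns the commanded pose from where the row before left it, along the tool's axes as they then stand; what a row does not reach is not made up. A row lasts 1/10 s, in which the tool goes at most 50 mm and 8.59 degrees, less where a joint would pass 70% of its speed; a pose out of reach is approached as far as the arm can. A call is refused whole if a number of a shift passes 1 or a number of a turn 1, either way. A call with a gripper value outside its range is refused whole. The fingers move at their own pace and stop on an object; the grip force is fixed at half the most. Time passes only in rows, so rows that do not move let the fingers close. It gives the time, the measured TCP pose, the force, the opening and the grip force at its end, in the units of the state.
- read_state(): the state, without advancing time (a new reading comes with each control period).
- cams.capture(name): name is "side" or "top" or "wrist"; returns the picture (420x560x3 uint8, red, green, blue); there is no depth.
- cams.camera_params(name): a dict with "mtx" (3x3 intrinsics, pixels), "extrinsics" (4x4, takes a point from camera to world coordinates). Camera axes: x right, y up, looking along -z (the intrinsics and any distortion apply to the point x, -y, -z); pixel columns grow to the right and rows downward; lengths in m; the calibration is good to about 2 mm. A picture is of the moment at which its call begins: read the wrist's pose just before it. camera_params takes no time and is no camera call; for the wrist camera it gives the pose at the moment of the call.
- ctrl.hand_in(): hands the job in; it is judged then, once.
The state is a dict: "time": time; "joint_pos": joint angles; "joint_velocities": joint speeds; "tau": joint torques, N m; "tool_pos": TCP position; "tcp_rot": TCP orientation; "wrist_force": force on the tool from outside, world axes, zero at the start; "wrist_torque": the same for the moment, N m; "finger_gap": finger opening in m; "gripper_force": force on a finger pad.
Only numpy, scipy, OpenCV 4.12 (cv2) and the standard library are available. Lean on these libraries where they do the work, as an engineer would, in place of code of your own. Each camera call takes 0.05 s, during which the arm holds its last target. There are 200 camera calls.

### The job

Check this shaft for runout in its V-blocks: press the indicator head down by its red knob until the pointer stands about straight down, so the plunger is at mid-travel on the brass collar. Then, with the plunger riding on the collar, push the star wheel gently round by its spokes, watching the dial: take the collar past its lowest spot (the smallest reading), and in the end leave the shaft at rest in its V-blocks with the collar's highest spot (the biggest dial reading) under the plunger. Never run the plunger to the end of its travel, keep the shaft down in the V-blocks, and leave the bottle, the jar and the tape roll alone.

Things in the scene. Friction and masses are not known exactly. Their poses are not given: they have to be found in the camera images.
- stand: Fixed grey stand: plate 190 x 150 x 12 mm, two dark 90 degree V-blocks (45 mm either side of the origin along y, 24 mm wide, tops at z 80 mm), behind them a steel post (diameter 16 mm, local x +80 mm, top z 195 mm). Origin on the bench under the middle of the shaft, z up, y along the shaft, -x towards the robot; yaw within 0.3 rad. Shaft axis at local x 0, z 75 mm.
- shaft: Loose steel shaft, diameter 24 mm, 205 mm long, about 1 kg, lying in the V-blocks along its own y. Origin on its axis midway between the V-blocks; own z points to the red-balled spoke. Turning the top of the wheel to stand +x is a positive turn about y. Friction holds it where it is left. More than 15 N from the robot is too much.
- collar_mid (a point): On the shaft axis, in the middle of the brass collar (diameter 44 mm, 24 mm wide) that is fixed on the shaft 5 mm off-centre, its high side at an unknown angle to the spokes. As the shaft turns, the collar's top passes from 92 mm (lowest) to 102 mm (highest) above the bench.
- wheel_hub (a point): Centre of the star handwheel, at shaft-local y +100 mm, outside the V-blocks and the plate. Five 9 mm spokes 72 degrees apart, each with a 16 mm ball centred 55 mm from the axis. Hub diameter 34 mm, 20 mm long. Closed fingertips put down between upper spokes can push one sideways: 1 to 2 N at the ball turns the shaft. Pressing down on the overhanging wheel by about 10 N tips the shaft.
- red_ball (a point): Centre of the one red spoke ball (the others are black), 55 mm from the axis; it points up at the start.
- head (a joint): Travel of the indicator head (blue arm with dial, on the post) downward, m: 0 at the top to 0.045. Slides stiffly and stays where it is left: about 5 N moves it down, 7 N with the plunger at mid-travel. Starts between 0 and 0.010, plunger clear of the collar; at 0 the free plunger tip is 118 mm above the bench.
- press_knob (a point): Middle of the flat top of the red press knob (diameter 30 mm) on the head, at stand-local x +40 mm, y 0; 196 mm above the bench when joint head is 0, going down with the head. Press straight down with closed fingertips.
- pointer (a joint): Angle of the red pointer on the white dial (diameter 60 mm, facing the robot, tilted up), rad. 0 = up, plunger fully out; grows clockwise as the robot sees it, 0.25 rad for each mm the plunger is pushed in, one graduation a mm; 3.0 = mid-travel (12 mm), pointing down; 6.0 = end of travel (24 mm). Higher collar = bigger reading.
- plunger: Sprung plunger under the head, 6 mm stem with a 10 mm ball tip over the shaft axis at stand-local x 0, y 0. Origin at the lowest point of the tip, z up. Spring 1 N when out, 2.4 N at mid-travel, 3.8 N at the end.
- oil_bottle: Bystander: brown bottle with green cap, 48 mm across, 80 mm tall, on the bench to the right of the stand (origin under its middle).
- flux_jar: Bystander: glass jar with black cap, 45 mm across, 105 mm tall, on the bench behind the wheel (origin under its middle).
- tape_roll: Bystander: black tape roll, 68 mm across, 18 mm tall, lying on the bench in front of the stand (origin under its middle).

How it is judged:
By the outcome, as a careful person would: the job done as asked, in the order asked, and still so for the second after the job is handed in, with the robot touching nothing.
It also fails if it takes over 69 s, if anything falls off the work surface, if the arm or the gripper's body presses on something with over 40 N, if the wrist force passes 120 N, or if a joint passes its speed limit or range.

## Working session

There is one attempt and no reset: what is moved stays moved. The work goes in short steps, Python scripts to look and compute and a shell command to move; the robot and the scene stay as the last step left them, time stands still between calls to the robot, and variables do not carry over. Pictures are saved under pics/ and viewed, at most 10 in all, crops included, and the job is handed in when it is done.

```bash
ls; mkdir -p pics
python3 - <<'E'
from bench import read_state, cams, ctrl
import cv2, numpy as np
s=read_state(); print(s)
a=[]
for n in ("side","top"):
    im=cams.capture(n); cv2.imwrite(f"pics/{n}0.png",im[:,:,::-1]); p=cams.camera_params(n); print(n,p)
E
```

```text
pics
{'time': 0.0, 'joint_pos': array([-1.40849144,  0.5921334 ,  0.04830756,  1.60984089, -0.03331486,
        0.94267847, -0.0336829 ]), 'joint_velocities': array([-0.0007836 ,  0.00043996,  0.00167162,  0.00062043, -0.001167  ,
       -0.00088016, -0.00064441]), 'tau': array([ 1.83703733e-04, -5.48689377e+01,  1.54700976e+00, -1.98120385e+01,
        9.44463682e-03,  8.96185054e-03, -1.04052293e-05]), 'tool_pos': array([0.18322743, 0.70060632, 0.23012388]), 'tcp_rot': array([ 1.27513262e-01,  9.91836225e-01, -1.12433136e-03, -8.38432532e-05]), 'wrist_force': array([-1.17245942, -0.74103144,  0.95663292]), 'wrist_torque': array([ 0.06732368, -0.00300103,  0.00606235]), 'gripper_force': 0.0, 'finger_gap': 0.08546212910142845}
side {'mtx': array([[385.13216432,   0.        , 276.65921146],
       [  0.        , 385.13216432, 204.76878417],
       [  0.        ,   0.        ,   1.        ]]), 'extrinsics': array([[-0.99586738, -0.05258222,  0.07404914,  0.61891481],
       [ 0.09065705, -0.6242827 ,  0.77592036,  0.71742753],
       [ 0.00542798,  0.77942685,  0.62646972,  0.68779227],
       [ 0.        ,  0.        ,  0.        ,  1.        ]])}
top {'mtx': array([[408.64173875,   0.        , 269.7710158 ],
       [  0.        , 408.64173875, 208.20288874],
       [  0.        ,   0.        ,   1.        ]]), 'extrinsics': array([[ 0.02804646,  0.99326782, -0.11239409,  0.46133615],
       [-0.99909827,  0.03143988,  0.02853393,  0.08029821],
       [ 0.03187549,  0.11149246,  0.99325394,  0.98909321],
       [ 0.        ,  0.        ,  0.        ,  1.        ]])}
```

View pics/side0.png

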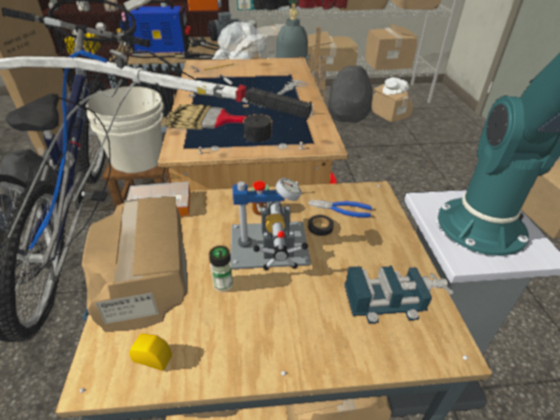

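View pics/top0.png

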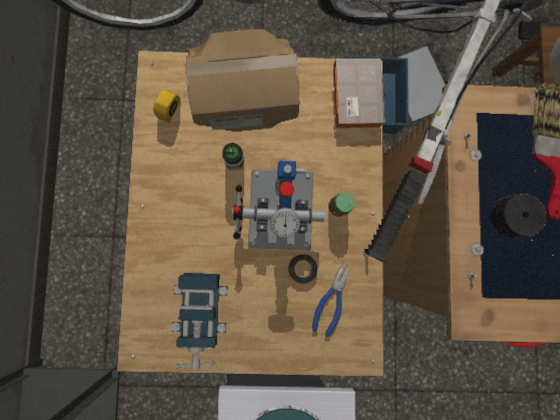

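```bash
cat > h.py <<'E'
from bench import read_state, cams, ctrl
import cv2, numpy as np
from scipy.spatial.transform import Rotation as R
def ray(n,u,v,z=None,p=None):
    p=p or cams.camera_params(n); M=p["extrinsics"]; d=np.linalg.inv(p["mtx"])@[u,v,1]
    d=M[:3,:3]@(d*[1,-1,-1]); o=M[:3,3]
    return o+d*(z-o[2])/d[2] if z is not None else (o,d)
def proj(n,X,p=None):
    p=p or cams.camera_params(n); M=p["extrinsics"]; c=M[:3,:3].T@(np.array(X)-M[:3,3]); c=c*[1,-1,-1]
    q=p["mtx"]@c; return q[:2]/q[2]
def tri(a,b):
    A=[];B=[]
    for n,u,v in (a,b):
        o,d=ray(n,u,v); d/=np.linalg.norm(d); P=np.eye(3)-np.outer(d,d); A.append(P);B.append(P@o)
    return np.linalg.lstsq(np.vstack(A),np.hstack(B),rcond=None)[0]
def red(im):
    h=cv2.cvtColor(im,cv2.COLOR_RGB2HSV)
    m=((h[...,0]<8)|(h[...,0]>172))&(h[...,1]>170)&(h[...,2]>90)
    n,l,st,c=cv2.connectedComponentsWithStats(m.astype(np.uint8))
    return [(st[i,4],c[i].round(1)) for i in range(1,n) if st[i,4]>5]
E
python3 - <<'E'
from h import *
for n,(y0,y1,x0,x1) in (("side",(165,285,190,330)),("top",(140,260,215,355))):
    im=cv2.imread(f"pics/{n}0.png"); print(n,[r for r in red(im[:,:,::-1]) if x0<r[1][0]<x1 and y0<r[1][1]<y1])
    cv2.imwrite(f"pics/{n}0c.png",cv2.resize(im[y0:y1,x0:x1],None,fx=5,fy=5,interpolation=cv2.INTER_CUBIC))
a=cv2.imread("pics/side0c.png");
E
```

```text
side [(np.int32(97), array([258.7, 184.9])), (np.int32(27), array([280.6, 234.2]))]
top [(np.int32(153), array([286.2, 188.8])), (np.int32(34), array([236.6, 209.2]))]
```

View pics/top0c.png

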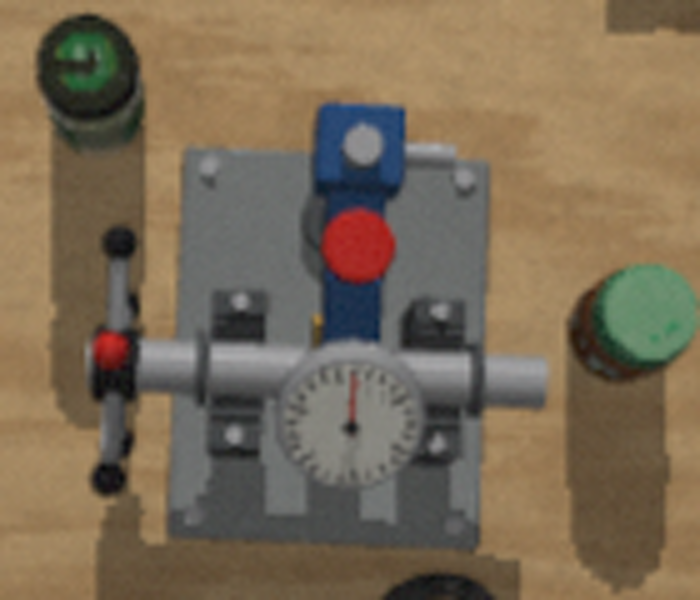

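View pics/side0c.png

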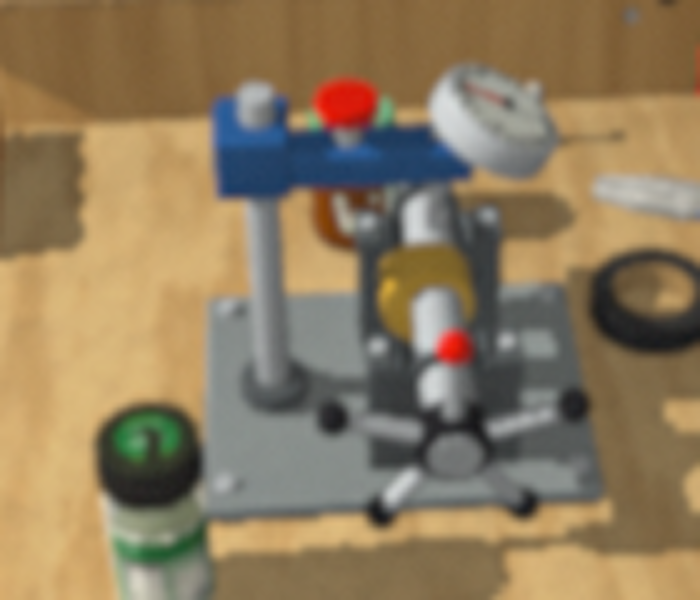

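Run:
```python
from h import *
k=tri(("top",286.2,188.8),("side",258.7,184.9)); b=tri(("top",236.6,209.2),("side",280.6,234.2))
print("knob",k,ray("top",286.2,188.8,.193)); print("ball",b,ray("top",236.6,209.2,.13))
post=ray("top",287.4,169.4,.195); print("post",post)
# shaft top edge line: upper/lower silhouettes crop coords
L=[(150,367),(545,382)]
P=[ray("top",u/5+215,v/5+140,.078) for u,v in L]; print(P); d=P[0]-P[1]; print("yaw(shaft)",np.arctan2(-d[0],d[1]))
# plate edges
C=[(185,150),(490,162),(478,549),(168,537)]
Q=[ray("top",u/5+215,v/5+140,.012)[:2] for u,v in C]; print(Q)
print([np.arctan2(*( (Q[i]-Q[j])[::-1])) for i,j in((0,3),(1,2))],np.arctan2(-(Q[0]-Q[1])[0],(Q[0]-Q[1])[1]))
```

```text
knob [0.59244065 0.02562658 0.18812948] [0.5909822 0.0260714 0.193    ]
ball [0.55394566 0.12564238 0.12970619] [0.55421615 0.12556794 0.13      ]
post [0.62959217 0.02474435 0.195     ]
[array([0.55098381, 0.10921381, 0.078     ]), array([ 0.54974839, -0.06837078,  0.078     ])]
yaw(shaft) -0.006956712695890184
[array([0.66389187, 0.09802308]), array([ 0.66309804, -0.0507676 ]), array([ 0.47508196, -0.04806426]), array([0.47655837, 0.09993713])]
[np.float64(-0.01021696715577138), np.float64(-0.014377274517647903)] -0.0053351786823757135
```

```bash
python3 -m inch '{"commands":[{"linear":[0,0,-0.6],"twist":[0,0,-0.6],"gripper":0},{"linear":[0,0,-0.6],"twist":[0,0,-0.65],"gripper":0},{"linear":[0,0,-0.3],"twist":[0,0,-0.6],"gripper":0},{"linear":[0,0,0],"twist":[0,0,-0.6],"gripper":0}]}'
```

```text
time: 0.5
tool_pos: [0.1838, 0.7025, 0.2936]
tcp_rot: [-0.002, 1.0, 0.002, 0.0]
wrist_force: [-0.2, -0.3, -0.1]
finger_gap: 0.0282
gripper_force: 0.0
```

```bash
python3 -m inch '{"commands":[{"linear":[-0.5,-0.8,0],"twist":[0,0,0],"gripper":0},{"linear":[-0.5,-0.8,0],"twist":[0,0,0],"gripper":0},{"linear":[-0.5,-0.8,0],"twist":[0,0,0],"gripper":0},{"linear":[-0.5,-0.8,0],"twist":[0,0,0],"gripper":0},{"linear":[-0.5,-0.8,0],"twist":[0,0,0],"gripper":0},{"linear":[-0.5,-0.8,0],"twist":[0,0,0],"gripper":0},{"linear":[-0.5,-0.8,0],"twist":[0,0,0],"gripper":0},{"linear":[-0.5,-0.8,0],"twist":[0,0,0],"gripper":0}]}'
python3 -m inch '{"commands":[{"linear":[-0.5,-0.8,0],"twist":[0,0,0],"gripper":0},{"linear":[-0.5,-0.8,0],"twist":[0,0,0],"gripper":0},{"linear":[-0.5,-0.8,0],"twist":[0,0,0],"gripper":0},{"linear":[-0.5,-0.8,0],"twist":[0,0,0],"gripper":0},{"linear":[-0.5,-0.8,0],"twist":[0,0,0],"gripper":0},{"linear":[-0.5,-0.8,0],"twist":[0,0,0],"gripper":0},{"linear":[-0.5,-0.8,0],"twist":[0,0,0],"gripper":0},{"linear":[0,0,0],"twist":[0,0,0],"gripper":0}]}'
```

```text
time: 1.3
tool_pos: [0.3441, 0.4438, 0.2909]
tcp_rot: [-0.0, 1.0, -0.0, -0.0]
wrist_force: [-0.0, -1.2, -0.4]
finger_gap: 0.0005
gripper_force: 0.0
time: 2.1
tool_pos: [0.4867, 0.2152, 0.2912]
tcp_rot: [0.005, 1.0, -0.002, 0.001]
wrist_force: [-0.2, 0.0, -0.2]
finger_gap: -0.0003
gripper_force: 0.0
```

```bash
python3 -m inch '{"commands":[{"linear":[-0.45,-0.8,0],"twist":[0,0,0],"gripper":0},{"linear":[-0.45,-0.8,0],"twist":[0,0,0],"gripper":0},{"linear":[-0.45,-0.8,0],"twist":[0,0,0],"gripper":0},{"linear":[-0.45,-0.8,0],"twist":[0,0,0],"gripper":0},{"linear":[-0.45,-0.8,0],"twist":[0,0,0],"gripper":0},{"linear":[-0.38,-0.74,0],"twist":[0,0,0],"gripper":0},{"linear":[0,0,0],"twist":[0,0,0],"gripper":0},{"linear":[0,0,0],"twist":[0,0,0],"gripper":0}]}'
python3 - <<'E'
from h import *
s=read_state();print(s["tool_pos"],s["tcp_rot"])
ims=[cams.capture(n) for n in("side","top","wrist")]
cv2.imwrite("pics/a.png",cv2.resize(np.vstack([np.hstack([ims[0][140:300,170:350],ims[1][120:280,200:380]]),np.hstack([ims[2][::2,::2],np.zeros((210,80,3),np.uint8)])])[:,:,::-1],None,fx=1.6,fy=1.6))
E
```

```text
time: 2.9
tool_pos: [0.5889, 0.0319, 0.2908]
tcp_rot: [0.0, 1.0, 0.0, -0.001]
wrist_force: [0.4, 0.0, 0.0]
finger_gap: -0.0
gripper_force: 0.0
[0.58887478 0.03193335 0.29081159] [ 3.75307846e-04  9.99999740e-01  1.17732324e-04 -6.05060432e-04]
```

View pics/a.png

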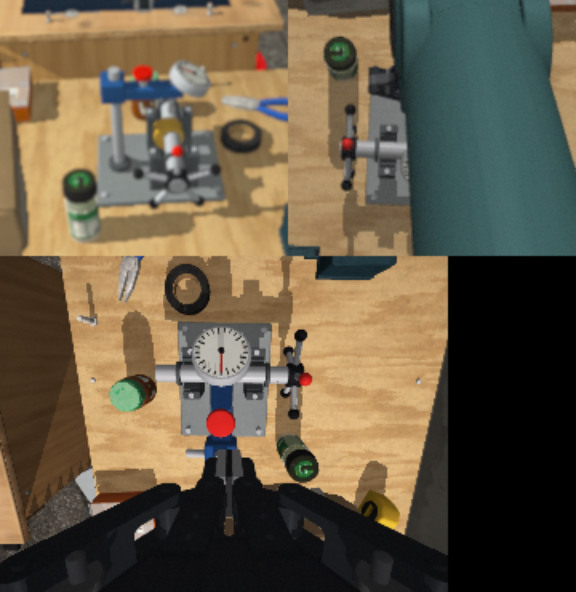

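```bash
cat >> h.py <<'E'
def dial(im,p,z=0.19,dbg=False):
    c=proj("wrist",[0.512,0.024,z],p); h=cv2.cvtColor(im,cv2.COLOR_RGB2HSV).astype(int)
    yy,xx=np.mgrid[:420,:560]; near=np.hypot(xx-c[0],yy-c[1])<75
    m=(((h[...,1]<60)&(h[...,2]>170))&near).astype(np.uint8)
    m=cv2.morphologyEx(m,cv2.MORPH_OPEN,np.ones((3,3)))
    n,l,st,cc=cv2.connectedComponentsWithStats(m)
    best=1+np.argmax(st[1:,4]); k=max(cv2.findContours((l==best).astype(np.uint8),cv2.RETR_EXTERNAL,cv2.CHAIN_APPROX_NONE)[0],key=len)
    e=cv2.fitEllipse(cv2.convexHull(k)); (ex,ey),(a,b),t=e
    r=((h[...,0]<10)|(h[...,0]>170))&(h[...,1]>110)&(h[...,2]>80)&(np.hypot(xx-ex,yy-ey)<0.5*min(a,b))
    v,u=np.nonzero(r); T=np.radians(t); Q=np.array([[np.cos(T),np.sin(T)],[-np.sin(T),np.cos(T)]])
    d=Q.T@((Q@np.array([u-ex,v-ey]))/np.array([[a/2],[b/2]])); w=d.mean(1)
    # pointer up = image down for this view; clockwise in image about centre
    ang=np.arctan2(-w[0],w[1])%(2*np.pi)
    return ang,dict(e=np.round([ex,ey,a,b,t],1).tolist(),n=len(u),tip=w.round(2).tolist(),exp=c.round(0).tolist())
def look(name=None,z=0.19):
    p=cams.camera_params("wrist"); im=cams.capture("wrist")
    if name: cv2.imwrite(f"pics/{name}.png",im[:,:,::-1])
    return im,p
E
python3 - <<'E'
from h import *
im,p=look("w0"); print(dial(im,p,0.19)); print(red(im)); print(p["extrinsics"].round(3))
for r in red(im):
    if r[0]>60: print(ray("wrist",*r[1],.19,p), ray("wrist",*r[1],.13,p))
E
```

```text
(np.float64(1.382779063053794), {'e': [288.2, 119.9, 32.0, 63.3, 3.2], 'n': 19, 'tip': [-0.78, 0.15], 'exp': [272.0, 105.0]})
[(np.int32(46), array([275.5, 132. ])), (np.int32(211), array([380.9, 153.6])), (np.int32(975), array([274.7, 208.2]))]
[[-0.003 -0.965 -0.263  0.522]
 [ 1.    -0.003 -0.001  0.034]
 [ 0.001 -0.263  0.965  0.435]
 [ 0.     0.     0.     1.   ]]
[0.54758444 0.10837599 0.19      ] [0.55391125 0.126569   0.13      ]
[0.59182976 0.02575623 0.19      ] [0.6090095  0.02368344 0.13      ]
```

```bash
sed -i 's/cv2.MORPH_OPEN,np.ones((3,3))/cv2.MORPH_CLOSE,np.ones((9,9))/' h.py
python3 - <<'E'
from h import *
im=cv2.imread("pics/w0.png")[:,:,::-1]; p=cams.camera_params("wrist"); print(dial(im,p))
c=cv2.resize(im[70:170,210:400,::-1],None,fx=4,fy=4); cv2.imwrite("pics/w0c.png",c)
print(proj("wrist",[.55,.025,.1],p))
E
```

```text
(np.float64(5.4947983915681045), {'e': [270.2, 130.3, 75.5, 130.1, 89.5], 'n': 57, 'tip': [0.08, 0.08], 'exp': [272.0, 105.0]})
[276.61627801 146.41669811]
```

View pics/w0c.png

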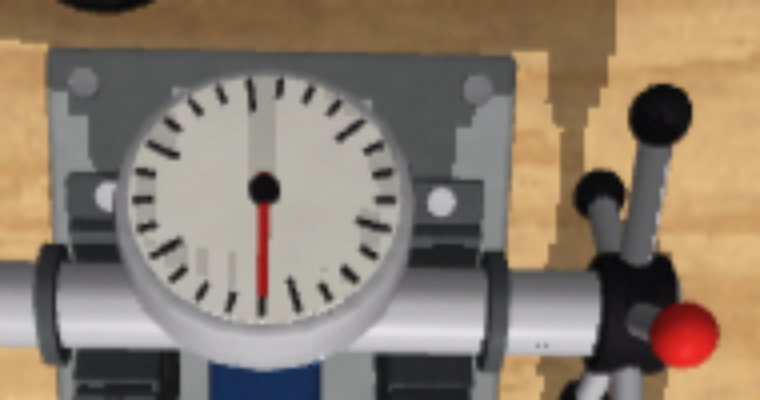

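```bash
cat >> h.py <<'E'
D0=None; TILT=np.radians(45)
def dplane(u,v,p,C,tilt=None):
    t=TILT if tilt is None else tilt
    n=np.array([-np.cos(t),0,np.sin(t)]); up=np.array([np.sin(t),0,np.cos(t)]); rt=np.array([0,-1,0.])  # robot sees right=-y
    o,d=ray("wrist",u,v,p=p); X=o+d*(n@(C-o))/(n@d)-C
    return X@rt,X@up
E
python3 - <<'E'
from h import *
C=tri(("top",285,225.4),("side",291.4,185)); print(C,tri(("top",285,225.4),("wrist",276,117)))
p=cams.camera_params("wrist"); print(proj("wrist",C,p))
for t in (30,45,60,75):
    print(t,[np.round(np.array(dplane(210+u/4,70+v/4,p,C,np.radians(t)))*1e3,1) for u,v in((264,188),(250,95),(262,307),(143,199),(386,199),(168,150),(370,223),(166,249),(351,130))])
E
```

```text
[0.51969745 0.02599423 0.18381552] [0.52020384 0.02604463 0.17416487]
[274.79239961 115.84588314]
30 [array([-1. ,  1.7]), array([  2.9, -36.8]), array([-1.5, 41. ]), array([21.8,  5.9]), array([-24.2,   5.6]), array([ 18.6, -12.9]), array([-20.8,  14.2]), array([16.2, 23.1]), array([-18.3, -21.5])]
45 [array([-1. ,  1.2]), array([  2.3, -24.5]), array([-1.1, 30.6]), array([22.1,  4.2]), array([-24.3,   4. ]), array([18.1, -8.9]), array([-21.1,  10.2]), array([17. , 16.8]), array([-18. , -14.6])]
60 [array([-0.9,  1. ]), array([  2. , -19.4]), array([-0.8, 25.9]), array([22.3,  3.4]), array([-24.4,   3.3]), array([17.8, -7.2]), array([-21.3,   8.4]), array([17.5, 14. ]), array([-17.8, -11.7])]
75 [array([-0.9,  0.9]), array([  1.8, -17. ]), array([-0.6, 23.8]), array([22.4,  3.1]), array([-24.5,   2.9]), array([17.6, -6.4]), array([-21.4,   7.6]), array([17.9, 12.7]), array([-17.7, -10.3])]
```

```bash
cat >> h.py <<'E'
TILT=np.radians(52)
def read(h=0,name=None,C0=np.array([0.5199,0.0260,0.180])):
    """pointer angle; h = head travel below its start"""
    im,p=look(name); C=C0-[0,0,h]; c=proj("wrist",C,p)
    H=cv2.cvtColor(im,cv2.COLOR_RGB2HSV).astype(int); yy,xx=np.mgrid[:420,:560]
    dk=cv2.morphologyEx(((H[...,2]<60)&(np.hypot(xx-c[0],yy-c[1])<18)).astype(np.uint8),cv2.MORPH_OPEN,np.ones((3,3)))
    n,l,st,cc=cv2.connectedComponentsWithStats(dk)
    if n<2: return None,c
    hub=cc[1+np.argmax(st[1:,4])]
    r=((H[...,0]<10)|(H[...,0]>170))&(H[...,1]>110)&(H[...,2]>70)&(np.hypot(xx-hub[0],yy-hub[1])<36)
    v,u=np.nonzero(r)
    if len(u)<5: return None,c,hub
    ox,oy=dplane(*hub,p,C); w=np.mean([dplane(a,b,p,C) for a,b in zip(u,v)],0)-[ox,oy]
    return round(float(np.arctan2(w[0],w[1])%(2*np.pi)),3),c.round(1),hub.round(1),len(u),(w*1e3).round(1)
E
python3 - <<'E'
from h import *
print(read())
E
python3 -m inch '{"commands":[{"linear":[-0.07,-0.16,0.5],"twist":[0,0,0],"gripper":0},{"linear":[0,0,0.6],"twist":[0,0,0],"gripper":0},{"linear":[0,0,0.6],"twist":[0,0,0],"gripper":0},{"linear":[0,0,0.3],"twist":[0,0,0],"gripper":0},{"linear":[0,0,0],"twist":[0,0,0],"gripper":0}]}'
python3 -c "
from h import *
print(read())"
```

```text
(0.011, array([275. , 116.2]), array([275.8, 116.6]), 51, array([ 0.2, 15.2]))
time: 3.65
tool_pos: [0.5905, 0.0265, 0.2097]
tcp_rot: [-0.001, 1.0, -0.0, -0.002]
wrist_force: [0.3, 0.2, -0.0]
finger_gap: 0.0003
gripper_force: 0.0
(0.011, array([284.3, 111.2]), array([285.8, 112. ]), 127, array([ 0.1, 12.7]))
```

```bash
python3 -m inch '{"commands":[{"linear":[0,0,0.2],"twist":[0,0,0],"gripper":0},{"linear":[0,0,0.2],"twist":[0,0,0],"gripper":0},{"linear":[0,0,0.1],"twist":[0,0,0],"gripper":0},{"linear":[0,0,0.1],"twist":[0,0,0],"gripper":0},{"linear":[0,0,0.1],"twist":[0,0,0],"gripper":0},{"linear":[0,0,0],"twist":[0,0,0],"gripper":0}]}'
python3 -c "
from h import *
print(read(0.006))"
```

```text
time: 4.3
tool_pos: [0.592, 0.0257, 0.1832]
tcp_rot: [-0.0, 1.0, 0.0, 0.0]
wrist_force: [0.8, 0.1, 0.7]
finger_gap: 0.0001
gripper_force: 0.0
(0.002, array([285.5, 106.6]), array([287. , 107.7]), 152, array([ 0. , 11.4]))
```

```bash
python3 -m inch '{"commands":[{"linear":[0,0,0.1],"twist":[0,0,0],"gripper":0},{"linear":[0,0,0.1],"twist":[0,0,0],"gripper":0},{"linear":[0,0,0.1],"twist":[0,0,0],"gripper":0},{"linear":[0,0,0],"twist":[0,0,0],"gripper":0}]}'
python3 -c "
from h import *
print(read(0.018))"
```

```text
time: 4.75
tool_pos: [0.5922, 0.0257, 0.1711]
tcp_rot: [-0.0, 1.0, -0.0, 0.0]
wrist_force: [-0.8, 0.4, 0.5]
finger_gap: -0.0002
gripper_force: 0.5
(0.446, array([285.7, 106.3]), array([287.5, 107.1]), 146, array([4.7, 9.9]))
```

```bash
python3 -m inch '{"commands":[{"linear":[0,0,0.07],"twist":[0,0,0],"gripper":0},{"linear":[0,0,0.07],"twist":[0,0,0],"gripper":0},{"linear":[0,0,0.06],"twist":[0,0,0],"gripper":0},{"linear":[0,0,0],"twist":[0,0,0],"gripper":0}]}'
python3 -c "
from h import *
print(read(0.025))"
```

```text
time: 5.2
tool_pos: [0.5922, 0.0257, 0.1635]
tcp_rot: [-0.0, 1.0, 0.0, 0.0]
wrist_force: [-0.4, -0.5, 3.9]
finger_gap: 0.0002
gripper_force: 2.0
(2.378, array([285.6, 106.2]), array([287.2, 107.1]), 145, array([ 6.9, -7.2]))
```

```bash
python3 -m inch '{"commands":[{"linear":[0,0,0.04],"twist":[0,0,0],"gripper":0},{"linear":[0,0,0.025],"twist":[0,0,0],"gripper":0},{"linear":[0,0,0],"twist":[0,0,0],"gripper":0}]}'
python3 -c "
from h import *
print(read(0.028))"
```

```text
time: 5.55
tool_pos: [0.5922, 0.0257, 0.1612]
tcp_rot: [-0.0, 1.0, 0.0, 0.0]
wrist_force: [-1.6, 0.4, 5.4]
finger_gap: -0.0002
gripper_force: 2.8
(2.955, array([285.6, 106.2]), array([287.4, 107.1]), 142, array([  2.1, -11.1]))
```

```bash
python3 -m inch '{"commands":[{"linear":[0,0,-0.3],"twist":[0,0,0],"gripper":0},{"linear":[0,0,-0.8],"twist":[0,0,0],"gripper":0},{"linear":[0,0,-0.8],"twist":[0,0,0],"gripper":0},{"linear":[0.4,0.6,0],"twist":[0,0,0],"gripper":0},{"linear":[0.5,0.7,0],"twist":[0,0,0],"gripper":0},{"linear":[0.5,0.7,0],"twist":[0,0,0],"gripper":0},{"linear":[0.3,0.48,0],"twist":[0,0,0],"gripper":0},{"linear":[0,0,0],"twist":[0,0,0],"gripper":0}]}'
python3 -c "
from h import *
print(read(0.028,'w1'))
print(ray('top',232,154,.105))"
```

```text
time: 6.4
tool_pos: [0.5218, 0.1286, 0.2369]
tcp_rot: [-0.004, 1.0, 0.001, -0.001]
wrist_force: [0.4, 0.5, -0.5]
finger_gap: -0.0001
gripper_force: 0.0
(2.9, array([149.5, 206.6]), array([149.4, 207.9]), 71, array([  2.9, -11.9]))
[0.67893396 0.14154043 0.105     ]
```

View pics/w1.png

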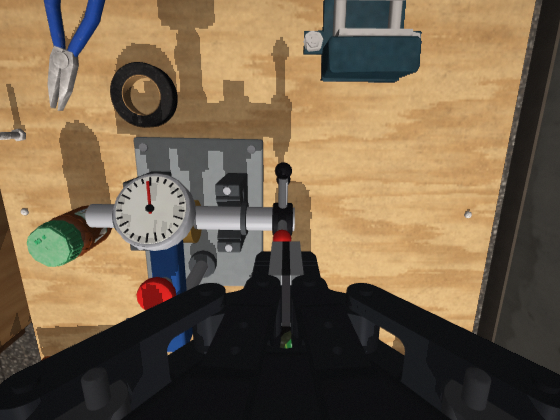

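```bash
python3 -m inch '{"commands":[{"linear":[-0.04,-0.06,0.6],"twist":[0,0,0],"gripper":0},{"linear":[0,0,0.8],"twist":[0,0,0],"gripper":0},{"linear":[0,0,0.8],"twist":[0,0,0],"gripper":0},{"linear":[0,0,0.6],"twist":[0,0,0],"gripper":0},{"linear":[0,0,0.4],"twist":[0,0,0],"gripper":0},{"linear":[0,0,0],"twist":[0,0,0],"gripper":0},{"linear":[-0.15,0,0],"twist":[0,0,0],"gripper":0},{"linear":[0,0,0],"twist":[0,0,0],"gripper":0}]}'
python3 -c "
from h import *
print(read(0.028)); s=read_state(); print(s['tool_pos'],s['wrist_force'])"
```

```text
time: 7.25
tool_pos: [0.5342, 0.1221, 0.11]
tcp_rot: [0.0, 1.0, 0.0, 0.002]
wrist_force: [-0.3, 0.2, 0.8]
finger_gap: -0.0002
gripper_force: 0.0
(2.856, array([ 15.5, 271.8]), array([ 13.3, 275.8]), 217, array([ 2. , -6.8]))
[0.53356809 0.12229148 0.10997211] [ 0.4365251  -0.59396196  0.03980708]
```

```bash
python3 -m inch '{"commands":[{"linear":[-0.1,0.05,0],"twist":[0,0,0],"gripper":0},{"linear":[-0.1,0,0],"twist":[0,0,0],"gripper":0},{"linear":[-0.1,0,0],"twist":[0,0,0],"gripper":0},{"linear":[0,0,0],"twist":[0,0,0],"gripper":0}]}'
python3 -c "
from h import *
print(read(0.028,'w2')); s=read_state(); print(s['tool_pos'],s['wrist_force'])"
```

```text
time: 7.7
tool_pos: [0.5445, 0.1247, 0.109]
tcp_rot: [-0.0, 1.0, 0.0, 0.001]
wrist_force: [-0.4, 0.3, 0.8]
finger_gap: 0.0
gripper_force: 0.1
(6.145, array([ -1.4, 245.3]), array([  2.9, 248.1]), 11, array([-0.5,  3.5]))
[0.54438792 0.12469421 0.10890222] [ 0.44385416 -0.00769348  0.06641196]
```

```bash
python3 -c "
from h import *
print(read_state()['joint_pos'])"
python3 -m inch '{"commands":[{"linear":[0,0,0],"twist":[0,0,-1],"gripper":0},{"linear":[0,0,0],"twist":[0,0,-1],"gripper":0},{"linear":[0,0,0],"twist":[0,0,-1],"gripper":0},{"linear":[0,0,0],"twist":[0,0,-1],"gripper":0},{"linear":[0,0,0],"twist":[0,0,-1],"gripper":0},{"linear":[0,0,0],"twist":[0,0,-1],"gripper":0},{"linear":[0,0,0],"twist":[0,0,0],"gripper":0}]}'
python3 -c "
from h import *
print(read(0.028,'w3')); s=read_state(); print(s['tool_pos'],s['wrist_force'],s['joint_pos'])
im=cams.capture('side');cv2.imwrite('pics/s3.png',cv2.resize(im[140:300,170:350,::-1],None,fx=3,fy=3))
a=cv2.imread('pics/w3.png');b=cv2.imread('pics/s3.png')
cv2.imwrite('pics/c3.png',cv2.resize(np.hstack([a,cv2.resize(b,(472,420))]),None,fx=.77,fy=.77))"
```

```text
[-0.39795293  0.56242725  0.12573222  2.07987906 -0.13823454  0.50529432
  1.40128157]
time: 8.45
tool_pos: [0.5433, 0.1243, 0.1087]
tcp_rot: [-0.309, 0.951, 0.0, -0.0]
wrist_force: [-1.7, -1.1, 0.7]
finger_gap: -0.0
gripper_force: 0.4
(2.709, array([66.1, 83.6]), array([63. , 85.7]), 269, array([ 2.6, -5.6]))
[0.54332898 0.12431476 0.10862568] [-0.65371342 -0.97993508  0.45902335] [-0.27070207  0.55810259 -0.04831232  2.07547882  0.0518947   0.50939168
  1.84062334]
```

View pics/c3.png

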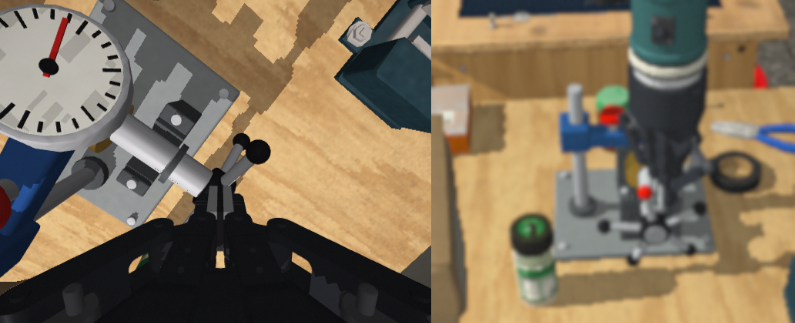

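```bash
cat >> h.py <<'E'
def theta():
    im=cams.capture("side"); out=[]
    for a,c in red(im):
        if a>150: continue
        o,d=ray("side",*c); X=o+d*(0.1255-o[1])/d[1]
        r=np.hypot(X[0]-.5525,X[2]-.075)
        if abs(r-.055)<.015: out.append((int(a),round(np.degrees(np.arctan2(X[0]-.5525,X[2]-.075)),1),round(r*1e3,1)))
    return out
E
sed -i 's/<36)$/<rad)/; s/^    hub=cc\[.*/&\n    rad=0.024*p["mtx"][0,0]\/np.linalg.norm(p["extrinsics"][:3,3]-C)/' h.py
python3 -m inch '{"commands":[{"linear":[-0.08,-0.06,0.02],"twist":[0,0,0],"gripper":0},{"linear":[-0.08,-0.06,0.02],"twist":[0,0,0],"gripper":0},{"linear":[-0.08,-0.06,0.02],"twist":[0,0,0],"gripper":0},{"linear":[0,0,0],"twist":[0,0,0],"gripper":0}]}'
python3 - <<'E'
from h import *
im=cv2.imread('pics/side0.png')[:,:,::-1]
o,d=ray("side",280.6,234.2); print(o+d*(0.1255-o[1])/d[1])
print(read(0.028),theta()); s=read_state(); print(s['tool_pos'],s['wrist_force'])
E
```

```text
time: 8.95
tool_pos: [0.5563, 0.1245, 0.1061]
tcp_rot: [-0.309, 0.951, -0.0, 0.0]
wrist_force: [-0.9, 0.1, 0.2]
finger_gap: -0.0001
gripper_force: 0.4
[0.55362418 0.1255     0.1294857 ]
(2.426, array([79.2, 42.7]), array([76., 44.]), 336, array([ 5. , -5.8])) [(33, np.float64(32.3), np.float64(55.8))]
[0.55626028 0.12450925 0.10628785] [-1.28900495 -0.257961    0.20721985]
```

```bash
python3 -m inch '{"commands":[{"linear":[-0.08,-0.06,0.05],"twist":[0,0,0],"gripper":0},{"linear":[-0.08,-0.06,0.05],"twist":[0,0,0],"gripper":0},{"linear":[-0.08,-0.06,0.05],"twist":[0,0,0],"gripper":0},{"linear":[-0.08,-0.06,0],"twist":[0,0,0],"gripper":0},{"linear":[0,0,0],"twist":[0,0,0],"gripper":0}]}'
python3 - <<'E'
from h import *
print(read(0.028),theta()); s=read_state(); print(s['tool_pos'],s['wrist_force'])
E
```

```text
time: 9.55
tool_pos: [0.5726, 0.1238, 0.1003]
tcp_rot: [-0.309, 0.951, -0.0, 0.001]
wrist_force: [-0.8, 0.6, 0.6]
finger_gap: 0.0002
gripper_force: 0.5
(None, array([ 95.24256365, -18.02555291])) [(28, np.float64(55.5), np.float64(57.2))]
[0.57256088 0.12399638 0.10043588] [-0.19049824 -0.52533112  0.24716738]
```

```bash
python3 -m inch '{"commands":[{"linear":[0.08,0.06,0],"twist":[0,0,0],"gripper":0},{"linear":[0,0,-0.8],"twist":[0,0,0],"gripper":0},{"linear":[0,0,-0.8],"twist":[0,0,0],"gripper":0},{"linear":[0.5,0.38,0],"twist":[0,0,0],"gripper":0},{"linear":[0.63,0.46,0],"twist":[0,0,0],"gripper":0},{"linear":[0,0,0],"twist":[0,0,0],"gripper":0},{"linear":[0,0,0],"twist":[0,0,0],"gripper":0}]}'
python3 - <<'E'
from h import *
print(read(0.028),theta()); s=read_state(); print(s['tool_pos'],s['wrist_force'])
E
```

```text
time: 10.35
tool_pos: [0.5111, 0.125, 0.1647]
tcp_rot: [-0.31, 0.951, 0.0, 0.001]
wrist_force: [-0.5, -0.2, -0.5]
finger_gap: 0.0002
gripper_force: 0.0
(2.208, array([112.7, 150.9]), array([111.2, 152.8]), 177, array([ 9. , -6.7])) [(26, np.float64(55.0), np.float64(57.5))]
[0.51257517 0.12508354 0.16469248] [-0.29795278  0.07823357 -0.97437407]
```

```bash
python3 -m inch '{"commands":[{"linear":[0,0,0.7],"twist":[0,0,0],"gripper":0},{"linear":[0,0,0.7],"twist":[0,0,0],"gripper":0},{"linear":[-0.1,-0.07,0],"twist":[0,0,0],"gripper":0},{"linear":[-0.08,-0.06,0],"twist":[0,0,0],"gripper":0},{"linear":[-0.08,-0.06,0],"twist":[0,0,0],"gripper":0},{"linear":[-0.08,-0.06,0],"twist":[0,0,0],"gripper":0},{"linear":[-0.08,-0.06,0],"twist":[0,0,0],"gripper":0},{"linear":[0,0,0],"twist":[0,0,0],"gripper":0}]}'
python3 - <<'E'
from h import *
print(read(0.028),theta()); s=read_state(); print(s['tool_pos'],s['wrist_force'])
E
python3 -m inch '{"commands":[{"linear":[-0.08,-0.06,0],"twist":[0,0,0],"gripper":0},{"linear":[-0.08,-0.06,0],"twist":[0,0,0],"gripper":0},{"linear":[-0.08,-0.06,0],"twist":[0,0,0],"gripper":0},{"linear":[-0.08,-0.06,0],"twist":[0,0,0],"gripper":0},{"linear":[0,0,0],"twist":[0,0,0],"gripper":0}]}'
python3 - <<'E'
from h import *
print(read(0.028),theta()); s=read_state(); print(s['tool_pos'],s['wrist_force'])
E
```

```text
time: 11.25
tool_pos: [0.5336, 0.1248, 0.1091]
tcp_rot: [-0.309, 0.951, -0.0, 0.001]
wrist_force: [0.3, -0.6, 0.9]
finger_gap: -0.0001
gripper_force: 0.2
(2.15, array([ 51.4, 110.5]), array([ 47.7, 112.8]), 417, array([ 8.7, -5.7])) [(25, np.float64(72.3), np.float64(57.1))]
[0.53318849 0.1248771  0.10886118] [ 1.37841503  0.12955211 -0.15131421]
time: 11.85
tool_pos: [0.5485, 0.1243, 0.1081]
tcp_rot: [-0.309, 0.951, -0.0, 0.0]
wrist_force: [-1.9, 0.7, -0.1]
finger_gap: 0.0
gripper_force: 0.6
(2.195, array([72.1, 68.1]), array([68.8, 69.8]), 444, array([ 8.6, -6.2])) [(22, np.float64(90.1), np.float64(57.1))]
[0.54843263 0.12432605 0.1082137 ] [-1.22710006 -0.27573748 -0.84653683]
```

```bash
python3 -m inch '{"commands":[{"linear":[-0.08,-0.06,0.03],"twist":[0,0,0],"gripper":0},{"linear":[-0.08,-0.06,0.05],"twist":[0,0,0],"gripper":0},{"linear":[-0.08,-0.06,0.05],"twist":[0,0,0],"gripper":0},{"linear":[-0.08,-0.06,0.05],"twist":[0,0,0],"gripper":0},{"linear":[-0.08,-0.06,0.03],"twist":[0,0,0],"gripper":0},{"linear":[-0.08,-0.06,0],"twist":[0,0,0],"gripper":0},{"linear":[0,0,0],"twist":[0,0,0],"gripper":0},{"linear":[0.08,0.06,0],"twist":[0,0,0],"gripper":0}]}'
python3 -m inch '{"commands":[{"linear":[0,0,-0.8],"twist":[0,0,0],"gripper":0},{"linear":[0,0,-0.8],"twist":[0,0,0],"gripper":0},{"linear":[0.5,0.38,0],"twist":[0,0,0],"gripper":0},{"linear":[0.63,0.46,0],"twist":[0,0,0],"gripper":0},{"linear":[0,0,0],"twist":[0,0,0],"gripper":0},{"linear":[0,0,0],"twist":[0,0,0],"gripper":0}]}'
python3 - <<'E'
from h import *
print(read(0.028),theta()); s=read_state(); print(s['tool_pos'],s['wrist_force'])
E
```

```text
time: 12.75
tool_pos: [0.5703, 0.1242, 0.1002]
tcp_rot: [-0.309, 0.951, -0.0, 0.002]
wrist_force: [0.4, 0.9, 0.3]
finger_gap: -0.0001
gripper_force: 0.0
time: 13.35
tool_pos: [0.5123, 0.1252, 0.1645]
tcp_rot: [-0.31, 0.951, 0.0, 0.002]
wrist_force: [1.1, 0.4, 0.1]
finger_gap: 0.0001
gripper_force: 0.0
(2.555, array([113.4, 148.6]), array([112. , 150.6]), 188, array([ 6.6, -9.9])) [(12, np.float64(128.0), np.float64(58.7))]
[0.51356588 0.12512047 0.16440922] [ 0.02509695 -0.27787414  0.5207587 ]
```

```bash
python3 -m inch '{"commands":[{"linear":[0,0,0.7],"twist":[0,0,0],"gripper":0},{"linear":[0,0,0.7],"twist":[0,0,0],"gripper":0},{"linear":[-0.1,-0.07,0],"twist":[0,0,0],"gripper":0},{"linear":[-0.08,-0.06,0],"twist":[0,0,0],"gripper":0},{"linear":[-0.08,-0.06,0],"twist":[0,0,0],"gripper":0},{"linear":[-0.08,-0.06,0],"twist":[0,0,0],"gripper":0},{"linear":[-0.08,-0.06,0],"twist":[0,0,0],"gripper":0},{"linear":[0,0,0],"twist":[0,0,0],"gripper":0}]}'
python3 - <<'E'
from h import *
print(read(0.028),theta()); s=read_state(); print(s['tool_pos'],s['wrist_force'])
E
python3 -m inch '{"commands":[{"linear":[-0.08,-0.06,0],"twist":[0,0,0],"gripper":0},{"linear":[-0.08,-0.06,0],"twist":[0,0,0],"gripper":0},{"linear":[-0.08,-0.06,0],"twist":[0,0,0],"gripper":0},{"linear":[-0.08,-0.06,0],"twist":[0,0,0],"gripper":0},{"linear":[0,0,0],"twist":[0,0,0],"gripper":0}]}'
python3 - <<'E'
from h import *
print(read(0.028),theta()); s=read_state(); print(s['tool_pos'],s['wrist_force'])
E
```

```text
time: 14.25
tool_pos: [0.5341, 0.1245, 0.1087]
tcp_rot: [-0.309, 0.951, -0.0, 0.001]
wrist_force: [-1.4, -1.0, 0.6]
finger_gap: -0.0002
gripper_force: 0.5
(2.831, array([ 51.8, 109.5]), array([ 48.5, 112.1]), 479, array([  3.3, -10.4])) [(12, np.float64(144.5), np.float64(58.5))]
[0.53380837 0.1247256  0.10849321] [-0.33644332 -0.16522583  0.61425353]
time: 14.85
tool_pos: [0.5492, 0.1243, 0.1077]
tcp_rot: [-0.309, 0.951, -0.0, 0.0]
wrist_force: [-2.5, -0.0, -0.6]
finger_gap: 0.0003
gripper_force: 0.8
(3.171, array([72.3, 66. ]), array([69.2, 68. ]), 495, array([ -0.3, -10.7])) [(11, np.float64(162.2), np.float64(61.1))]
[0.54916752 0.12423487 0.10782239] [-1.54131001  0.11429402 -0.01434327]
```

```bash
python3 -m inch '{"commands":[{"linear":[-0.08,-0.06,0.03],"twist":[0,0,0],"gripper":0},{"linear":[-0.08,-0.06,0.05],"twist":[0,0,0],"gripper":0},{"linear":[-0.08,-0.06,0.05],"twist":[0,0,0],"gripper":0},{"linear":[-0.08,-0.06,0.05],"twist":[0,0,0],"gripper":0},{"linear":[-0.08,-0.06,0.03],"twist":[0,0,0],"gripper":0},{"linear":[-0.08,-0.06,0],"twist":[0,0,0],"gripper":0},{"linear":[0,0,0],"twist":[0,0,0],"gripper":0},{"linear":[0.08,0.06,0],"twist":[0,0,0],"gripper":0}]}'
python3 -m inch '{"commands":[{"linear":[0,0,-0.8],"twist":[0,0,0],"gripper":0},{"linear":[0,0,-0.8],"twist":[0,0,0],"gripper":0},{"linear":[0.5,0.38,0],"twist":[0,0,0],"gripper":0},{"linear":[0.63,0.46,0],"twist":[0,0,0],"gripper":0},{"linear":[0,0,0],"twist":[0,0,0],"gripper":0},{"linear":[0,0,0],"twist":[0,0,0],"gripper":0}]}'
python3 - <<'E'
from h import *
r=read(0.028); print(r,theta()); s=read_state(); print(s['tool_pos'],s['wrist_force'])
from scipy.optimize import least_squares
T=np.radians([0,32.3,55.2,72.3,90.1,128,144.5,162.2]); Y=np.array([2.93,2.426,2.208,2.15,2.195,2.555,2.831,3.171])/.25
f=lambda q,T:q[0]+5*np.cos(T-q[1])+np.sqrt(27**2-(5*np.sin(T-q[1]))**2)-27
q=least_squares(lambda q:f(q,T)-Y,[14,4.4]).x; print(q[0],np.degrees(q[1]),(f(q,T)-Y).round(2),(q[0]+5)*.25)
for t in range(170,290,10): print(t,round(f(q,np.radians(t))*.25,2),end='; ')
E
```

```text
time: 15.75
tool_pos: [0.5715, 0.1244, 0.1]
tcp_rot: [-0.309, 0.951, -0.0, 0.003]
wrist_force: [-0.7, -0.4, -0.5]
finger_gap: 0.0001
gripper_force: 0.0
time: 16.35
tool_pos: [0.5134, 0.1254, 0.1643]
tcp_rot: [-0.31, 0.951, 0.0, 0.002]
wrist_force: [0.1, 0.1, -0.4]
finger_gap: 0.0001
gripper_force: 0.0
(4.029, array([113.7, 146.7]), array([112.1, 148.6]), 187, array([-7.8, -6.4])) [(16, np.float64(-162.7), np.float64(60.4))]
[0.5144371  0.12521256 0.16408631] [-0.48329037  0.55333244  0.07553149]
13.538584148214426 255.46664740863343 [ 0.13 -0.03 -0.04 -0.06 -0.11 -0.02  0.02  0.1 ] 4.6346460370536064
170 3.37; 180 3.59; 190 3.81; 200 4.01; 210 4.2; 220 4.36; 230 4.49; 240 4.58; 250 4.63; 260 4.63; 270 4.59; 280 4.5;
```

```bash
python3 -m inch '{"commands":[{"linear":[0,0,0.7],"twist":[0,0,0],"gripper":0},{"linear":[0,0,0.7],"twist":[0,0,0],"gripper":0},{"linear":[-0.1,-0.07,0],"twist":[0,0,0],"gripper":0},{"linear":[-0.08,-0.06,0],"twist":[0,0,0],"gripper":0},{"linear":[-0.08,-0.06,0],"twist":[0,0,0],"gripper":0},{"linear":[-0.08,-0.06,0],"twist":[0,0,0],"gripper":0},{"linear":[-0.08,-0.06,0],"twist":[0,0,0],"gripper":0},{"linear":[0,0,0],"twist":[0,0,0],"gripper":0}]}'
python3 - <<'E'
from h import *
print(read(0.028),theta()); s=read_state(); print(s['tool_pos'],s['wrist_force'])
E
python3 -m inch '{"commands":[{"linear":[-0.08,-0.06,0],"twist":[0,0,0],"gripper":0},{"linear":[-0.08,-0.06,0],"twist":[0,0,0],"gripper":0},{"linear":[-0.08,-0.06,0],"twist":[0,0,0],"gripper":0},{"linear":[-0.08,-0.06,0],"twist":[0,0,0],"gripper":0},{"linear":[0,0,0],"twist":[0,0,0],"gripper":0}]}'
python3 - <<'E'
from h import *
print(read(0.028),theta()); s=read_state(); print(s['tool_pos'],s['wrist_force'])
E
python3 -m inch '{"commands":[{"linear":[-0.08,-0.06,0.03],"twist":[0,0,0],"gripper":0},{"linear":[-0.06,-0.045,0.05],"twist":[0,0,0],"gripper":0},{"linear":[0,0,0],"twist":[0,0,0],"gripper":0}]}'
python3 - <<'E'
from h import *
print(read(0.028),theta()); s=read_state(); print(s['tool_pos'],s['wrist_force'])
E
```

```text
time: 17.25
tool_pos: [0.5348, 0.1243, 0.1083]
tcp_rot: [-0.309, 0.951, -0.0, 0.002]
wrist_force: [-1.9, -0.2, 1.1]
finger_gap: 0.0
gripper_force: 0.6
(4.35, array([ 52.6, 107.9]), array([ 48.8, 110.6]), 369, array([-8.2, -3.1])) [(12, np.float64(-146.2), np.float64(60.2))]
[0.53460425 0.12458093 0.10815679] [-0.02009198 -0.81608395  0.00267426]
time: 17.85
tool_pos: [0.5499, 0.1241, 0.1073]
tcp_rot: [-0.309, 0.951, -0.0, 0.0]
wrist_force: [-2.4, -0.5, -0.8]
finger_gap: 0.0002
gripper_force: 0.8
(4.566, array([73.1, 64.3]), array([69.5, 66.2]), 399, array([-9.1, -1.3])) [(15, np.float64(-128.4), np.float64(58.1))]
[0.54989078 0.12407726 0.10742203] [-1.56857501 -0.52342773 -1.19840157]
time: 18.25
tool_pos: [0.5574, 0.1241, 0.1043]
tcp_rot: [-0.309, 0.951, -0.0, 0.001]
wrist_force: [-1.1, -1.4, 1.1]
finger_gap: 0.0
gripper_force: 0.8
(4.646, array([78. , 38.9]), array([74.3, 40.3]), 436, array([-9.1, -0.6])) [(15, np.float64(-115.4), np.float64(57.2))]
[0.55727455 0.12408926 0.10438084] [-0.2854587  -0.38779487  0.71226685]
```

```bash
python3 -m inch '{"commands":[{"linear":[-0.06,-0.045,0.03],"twist":[0,0,0],"gripper":0},{"linear":[0,0,0],"twist":[0,0,0],"gripper":0}]}'
python3 - <<'E'
from h import *
r=read(0.028);t=theta(); print(r,t); s=read_state(); print(s['tool_pos'],s['wrist_force'])
from scipy.optimize import least_squares
T=np.radians([0,32.3,55.2,72.3,90.1,128,144.5,162.2,197.3,213.8,231.6,244.6,t[0][1]%360]); Y=np.array([2.93,2.426,2.208,2.15,2.195,2.555,2.831,3.171,4.029,4.35,4.566,4.646,r[0]])/.25
f=lambda q,T:q[0]+q[2]*np.cos(T-q[1])+np.sqrt(27**2-(5*np.sin(T-q[1]))**2)-27
for k in (0,6):
  q=least_squares(lambda q:f(q,T[k:])-Y[k:],[14,4.4,5]).x; print(q,np.degrees(q[1]),(f(q,T)-Y).round(2))
E
```

```text
time: 18.55
tool_pos: [0.5596, 0.1239, 0.1031]
tcp_rot: [-0.309, 0.951, -0.0, 0.0]
wrist_force: [-1.3, -0.9, 0.6]
finger_gap: 0.0002
gripper_force: 0.9
(4.654, array([79.4, 30.5]), array([75.7, 31.8]), 449, array([-9. , -0.5])) [(18, np.float64(-111.6), np.float64(56.3))]
[0.55964886 0.1239634  0.10310788] [-1.5174524  -0.7947646   0.52341116]
[13.61744189  4.45010033  5.08869612] 254.97196722916246 [ 0.14 -0.04 -0.06 -0.07 -0.11  0.04  0.1   0.22 -0.11 -0.15 -0.05  0.02
  0.05]
[13.24077573  4.39071415  5.40390079] 251.56938971934144 [-0.61 -0.83 -0.81 -0.76 -0.71 -0.29 -0.1   0.15 -0.03 -0.06  0.    0.01
  0.02]
```

```bash
python3 -m inch '{"commands":[{"linear":[-0.055,-0.04,0],"twist":[0,0,0],"gripper":0},{"linear":[0,0,0],"twist":[0,0,0],"gripper":0},{"linear":[0,0,0],"twist":[0,0,0],"gripper":0}]}'
python3 - <<'E'
from h import *
print(read(0.028),theta()); print(read_state()['tool_pos'])
E
```

```text
time: 18.95
tool_pos: [0.5614, 0.1238, 0.1028]
tcp_rot: [-0.309, 0.951, -0.0, -0.001]
wrist_force: [-1.7, -1.2, 0.1]
finger_gap: 0.0003
gripper_force: 1.4
(4.654, array([82.6, 24.8]), array([78.8, 25.9]), 455, array([-9. , -0.5])) [(19, np.float64(-110.8), np.float64(56.7))]
[0.56147652 0.12377637 0.10291861]
```

```bash
python3 -m inch '{"commands":[{"linear":[-0.05,-0.035,0],"twist":[0,0,0],"gripper":0},{"linear":[0,0,0],"twist":[0,0,0],"gripper":0},{"linear":[0,0,0],"twist":[0,0,0],"gripper":0}]}'
python3 - <<'E'
from h import *
print(read(0.028),theta()); print(read_state()['tool_pos'])
E
```

```text
time: 19.35
tool_pos: [0.5644, 0.1239, 0.1031]
tcp_rot: [-0.309, 0.951, -0.0, -0.0]
wrist_force: [-3.3, -2.3, 1.1]
finger_gap: 0.0001
gripper_force: 1.7
(4.653, array([87.7, 14.7]), array([84. , 15.7]), 457, array([-9. , -0.5])) [(20, np.float64(-105.7), np.float64(55.5))]
[0.56438078 0.12388099 0.10311346]
```

```bash
python3 -m inch '{"commands":[{"linear":[0.05,0.035,0],"twist":[0,0,0],"gripper":0},{"linear":[0.08,0.06,0],"twist":[0,0,0],"gripper":0},{"linear":[0,0,-0.6],"twist":[0,0,0],"gripper":0},{"linear":[0,0,-0.8],"twist":[0,0,0],"gripper":0},{"linear":[0,0,-0.8],"twist":[0,0,0],"gripper":0},{"linear":[0.5,0.4,-0.3],"twist":[0,0,0],"gripper":0},{"linear":[0,0,0],"twist":[0,0,0],"gripper":0},{"linear":[0,0,0],"twist":[0,0,0],"gripper":0}]}'
python3 - <<'E'
from h import *
print(read(0.028,'w9'),theta()); print(read_state()['tool_pos'])
im=cams.capture('side');b=cv2.resize(im[140:300,170:350,::-1],(472,420))
cv2.imwrite('pics/c9.png',cv2.resize(np.hstack([cv2.imread('pics/w9.png'),b]),None,fx=.77,fy=.77))
E
```

```text
time: 20.25
tool_pos: [0.5332, 0.1261, 0.2039]
tcp_rot: [-0.31, 0.951, 0.0, 0.002]
wrist_force: [0.1, -0.8, -0.2]
finger_gap: -0.0005
gripper_force: 0.0
(4.659, array([163.2, 112.9]), array([162.4, 114. ]), 118, array([-10.9,  -0.6])) [(21, np.float64(-106.8), np.float64(56.4))]
[0.5332014 0.1255685 0.2028558]
```

View pics/c9.png

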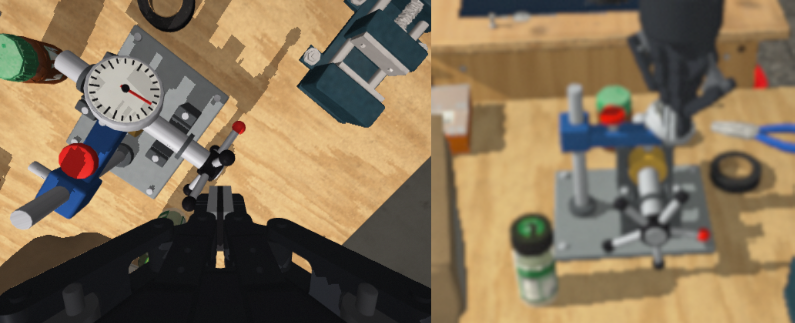

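The wrist view shows the pointer at about 4.66 rad (hub at pixel 124,88 in the picture). The side view shows the red ball at (703,235), the shaft lying in the V-blocks, and the gripper clear of everything.

```bash
python3 -c "
from bench import ctrl
print(ctrl.hand_in())"
```

```text
the job is handed in; nothing more can be done
None
```

Handed in at about 20 s: the head was set with the pointer at about 2.95 rad, the collar was taken past its lowest reading (about 2.15 rad), and the shaft was left in its V-blocks at the biggest reading seen (about 4.66 rad), with the robot clear; the judge's result was not shown.

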